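# Shut and bolt the travelling case

### The job

The travelling case is packed: lower its partly open lid gently until it is fully shut, push the bolt's knob along its slot until the bolt is fully home in the keeper on the case's front rail, then swing the knob over into the side branch of the slot and all the way down, so that the bolt cannot slide back. Do it by pushing with the fingertips only: do not take the knob between the fingers, do not raise the lid, and leave the other things where they are.

Things in the scene. Friction and masses are not known exactly. Their poses are not given: they have to be found in the camera images.
- case: plywood travelling case, 360 (x) x 420 (y) x 150 mm high, heavy, does not move. Origin: centre of its underside on the table; its x axis runs from the front rail (towards the robot) to the hinges, y to the left, z up. A pine frame 20 mm thick runs round the top at height 150: front rail from x = -180 to -120 mm, side rails 30 mm wide. The steel keeper (a strap bridge 14 mm long in x, 33 mm wide, standing 36 mm above the rail) is on the front rail at x = -136, y = 0
- lid (a joint): angle of the lid (rad): 0 shut, flush with the frame; it opens upward. The lid is a 12 mm plywood board, 264 (x) x 354 (y) mm, about 1 kg, hinged along its back edge at case x = +146 mm, height 150 mm (top face), free edge towards the robot. Its friction hinge lets it stay at any angle; pressing it down near the free edge takes about 2 to 6 N, and it stays shut when released. Its top face is bare except for the bolt along the middle (y within 24 mm)
- lid_edge (a point): middle of the lid's free edge, on its top face (264 mm from the hinge line)
- bolt (a joint): how far the steel bolt has slid (m), 0 drawn back, 0.045 fully home through the keeper. A barrel bolt lies on the middle of the lid, its rod (16 mm thick) along the case's x axis, axis 18 mm above the lid's top; its round tip lies within 7 mm of the free edge at the start, and it slides towards the case's front (-x of the case). About 3 N. Its plate is 120 x 48 mm and its barrel is 30 mm across, top 33 mm above the lid. The rod meets the keeper if the lid is not shut
- knob (a joint): angle (rad) of the knob's stem about the rod: 0 upright from the lid, 1.4 all the way down towards the case's +y (left) side, where the ball hangs over the lid about 26 mm above it. The stem runs in an L-shaped slot in the barrel: along the top, then, only at the fully-home end, down the left side. It stays where it is left; about 1.5 N at the ball turns it. With the stem in the side branch the bolt cannot slide
- knob_ball (a point): centre of the black ball (20 mm across) at the end of the bolt's 9 mm stem, 46 mm from the rod's axis: 64 mm above the lid while upright, on the case's y = 0. With the lid shut it starts at about case x = -30 mm (bolt 0) and is at x = -75 mm with the bolt home
- padlock: brass padlock, 65 x 36 x 18 mm, loose on the right end of the case's front rail; origin under its body
- loupe: black stand loupe, 38 mm across, 26 mm high, loose on the left end of the case's front rail; origin under its centre
- doll_chair: dark wooden dolls' house chair, 45 x 45 x 97 mm, loose on the table; origin under its centre
- doll_dresser: wooden dolls' house chest of drawers, 60 x 106 x 95 mm, loose; origin under its centre
- dust_brush: flat dusting brush, 200 mm long, lying on the table; origin under its middle
- pencil_cup: white cup with three pencils, 76 mm across, 154 mm high; origin under its centre
- screw_jar: glass jar with red cap, 60 mm across, 75 mm high; origin under its centre
- tape_stand: blue tape dispenser, 130 x 55 x 86 mm; origin under its centre

How it is judged (in metres and radians):
On the way, in this order (a step that is already met when the one before it is completed fails the run):
1. the lid is fully shut (value of joint lid below 0.012 rad), for 0.2 s.
2. the bolt is fully home in the keeper, the lid still shut (value of joint bolt above 0.041 m and value of joint lid below 0.012 rad), for 0.1 s.
3. the knob is turned down into the side branch of the slot (value of joint knob above 1.2 rad and value of joint bolt above 0.041 m), for 0.2 s.
At the end, for the whole second after the job is handed in: The lid is shut (below 0.012 rad, 3 mm at its edge), the bolt is home in the keeper (within 4 mm of its full 45 mm travel), and the knob is turned down in the side branch (beyond 1.2 of 1.4 rad) and at rest (all of step 3 and value of joint lid below 0.012 rad and velocity of joint knob below 0.1 rad/s); the robot touches nothing.
It fails at once if the lid was raised instead of lowered (value of joint lid above 0.5 rad).
It fails at once if the lid was slammed (edge faster than about 0.4 m/s) (velocity of joint lid below -1.5 rad/s).
It fails at once if the knob was taken between the fingers (distance between the grasp point and knob_ball below 0.012 m).
It fails at once if one of the other things was moved by more than 20 mm (distance of any of padlock, loupe, doll_chair, doll_dresser, dust_brush, pencil_cup, screw_jar, tape_stand from where it was at the start of the episode above 0.02 m).
It also fails if it takes over 64 s, if anything falls off the work surface, if the arm or the gripper's body presses on something with over 40 N, if the wrist force passes 120 N, or if a joint passes its speed limit or range.

### The arm

A 6-joint arm with a two-finger parallel gripper is mounted at the origin on the work surface. World frame = base frame: x ahead of the robot, y to its left, z up, the work surface at z = 0. Lengths are in m, angles in degrees, forces in N, time in s.
With the tool pointing down it reaches from about 0.4 to 0.825 m from the base axis. Payload 7 kg.
Tool frame: the origin (TCP) lies at the very end of the fingers, on their centre line; the grasp point (between the pads) lies 19 mm behind it (ctrl.grip_point_offset is the distance from the TCP to the grasp point, in m); x points along the fingers, z is the direction in which the jaws open and shut, and the axes are right-handed (so a half turn about x gives the same grasp; the last joint's range is limited). The gripper opens to 88 mm and grips with 3 to 60 N. Pads are 19 mm wide; open, the fingers measure 130 mm over their backs; the gripper's body (78 mm by 193 mm) begins 47 mm behind the grasp point.
Start: joints at [-53.107, 20.546, 0.682, 0, -70.136, -16.507], TCP at [0.235, -0.633, 0.227] pointing down, gripper open.
Joint ranges: [-176.03, 176.03], [-82.01, 121.73], [-58.28, 71.71], [-173.87, 95.51], [-174.79, -0.11], [-173.66, 173.66]. Speed limits (degrees/s): [136.94, 136.94, 172.46, 180, 180, 180].

### API

Orientations are given as [roll, pitch, yaw] about the fixed x, y, z axes, in that order (R = Rz(yaw) Ry(pitch) Rx(roll)).
In Python, from plant import get_obs, snapshot, calibration, close_job, ctrl gives the robot as it stands.
- The arm moves only by the tool move_arm, never from a script. Its argument "commands" is a list that holds one entry, the list of rows, each a list of 4 numbers: the shift along the tool's x, y, z in cm, then the turn about the tool's x in rad. In form: [[[dx, dy, dz, spin], ...]]. A call has 1 to 8 rows; each row shifts and turns the commanded pose from where the row before left it, along the tool's axes as they then stand; what a row does not reach is not made up. A row lasts 1/10 s, in which the tool goes at most 50 mm and 8.59 degrees, less where a joint would pass 70% of its speed; a pose out of reach is approached as far as the arm can. A call with a gripper value outside its range is refused whole. "jaw" is the finger opening in cm, from 0 to 8.76, set as the call begins (left out, the last holds). The fingers move at their own pace and stop on an object; the grip force is fixed at half the most. Time passes only in rows, so rows that do not move let the fingers close. It gives the time, the measured TCP pose, the force and the opening at its end, in the units of the state.
- get_obs(): the state, without advancing time (a new reading comes with each control period).
- snapshot(name): name is "side" or "top"; returns (picture, depth): 384x512x3 uint8, red, green, blue; 384x512 float32, m along the optical axis (not along the pixel's ray), 0 where there is no reading.
- calibration(name): a dict with "mtx" (3x3 intrinsics, pixels), "T" (4x4, takes a point from camera to world coordinates). Camera axes: x right, y up, looking along -z (the intrinsics and any distortion apply to the point x, -y, -z); pixel columns grow to the right and rows downward; lengths in m; the calibration is good to about 2 mm. A picture is of the moment at which its call begins. calibration takes no time and is no camera call.
- close_job(): hands the job in, once; it reports no verdict.
The state is a dict: "clock": time; "joint_pos": joint angles; "qvel": joint speeds; "tau": joint torques, N m; "tool_pos": TCP position; "orientation": TCP orientation; "force": force on the tool from outside, world axes, zero at the start; "moment": the same for the moment, N m; "opening": finger opening in m.
Only numpy, scipy, OpenCV 4.12 (cv2) and the standard library are available. Lean on these libraries where they do the work, as an engineer would, in place of code of your own. Each camera call takes 0.05 s, during which the arm holds its last target. There are 200 camera calls.

## Working session

There is one attempt and no reset: what is moved stays moved. The work goes in short steps, Python scripts to look and compute and a tool call to move; the robot and the scene stay as the last step left them, time stands still between calls to the robot, and variables do not carry over. Pictures are saved under pics/ and viewed, about 8 in all and at most 12, crops included, and the job is handed in when it is done.

Besides the shell and the picture viewer there is one more tool, called after ">>>" in YAML: its name, and indented under it one key for each argument. move_arm: Moves the arm, as the interface text tells. Its arguments: {"type":"object","properties":{"commands":{"type":"array"},"jaw":{"type":"number"}},"required":["commands"]}

```bash
mkdir -p pics; cat > h.py <<'E'
import numpy as np, cv2
from plant import get_obs, snapshot, calibration, close_job, ctrl
def pts(name,depth):
    c=calibration(name);K=np.array(c["mtx"]);T=np.array(c["T"])
    v,u=np.mgrid[0:depth.shape[0],0:depth.shape[1]]
    x=(u-K[0,2])/K[0,0]*depth;y=(v-K[1,2])/K[1,1]*depth
    P=np.stack([x,-y,-depth],-1)@T[:3,:3].T+T[:3,3]
    P[depth==0]=np.nan
    return P
def shot(name,tag):
    im,d=snapshot(name);cv2.imwrite(f"pics/{tag}.png",im[...,::-1]);np.save(f"pics/{tag}.npy",d)
    return im,d,pts(name,d)
E
python3 - <<'E'
from h import *
print(get_obs())
for n in("top","side"):
    im,d,P=shot(n,n+"0");c=calibration(n);print(n,c,(d==0).mean())
a=cv2.imread("pics/top0.png");b=cv2.imread("pics/side0.png")
E
```

```text
{'clock': 0.0, 'joint_pos': array([-5.31079271e+01,  2.05907592e+01,  6.32467265e-01, -1.99945860e-02,
       -7.01369501e+01, -1.65069799e+01]), 'qvel': array([ 0.05622392,  0.048981  ,  0.02420348,  0.07639356, -0.00077559,
       -0.06729637]), 'tau': array([ 1.15142561e-04, -5.82725573e+01,  2.93065470e+01,  6.99709922e+00,
        7.22651108e-03, -1.63213567e-04]), 'tool_pos': array([ 0.23491359, -0.63226081,  0.2256208 ]), 'orientation': array([  5.34455292,  89.90292036, 115.72283671]), 'force': array([ 0.51734856,  0.57074696, -0.46113778]), 'moment': array([-0.03142267, -0.01783429, -0.02412337]), 'opening': 0.08733269776227924}
top {'mtx': array([[364.92645109,   0.        , 248.91033207],
       [  0.        , 364.92645109, 190.53290328],
       [  0.        ,   0.        ,   1.        ]]), 'T': array([[ 0.02100225,  0.99243592, -0.12095392,  0.43254437],
       [-0.99976405,  0.02151871,  0.0029651 , -0.01577423],
       [ 0.00554544,  0.12086311,  0.99265369,  1.25696293],
       [ 0.        ,  0.        ,  0.        ,  1.        ]])} 0.0038909912109375
side {'mtx': array([[347.99192524,   0.        , 255.70350038],
       [  0.        , 347.99192524, 195.08825937],
       [  0.        ,   0.        ,   1.        ]]), 'T': array([[-0.69196629,  0.38454134, -0.6109915 , -0.27903881],
       [-0.72182742, -0.35427534,  0.59452011,  0.79413615],
       [ 0.01215833,  0.85241829,  0.52271908,  0.87707143],
       [ 0.        ,  0.        ,  0.        ,  1.        ]])} 0.0039215087890625
```

View pics/top0.png

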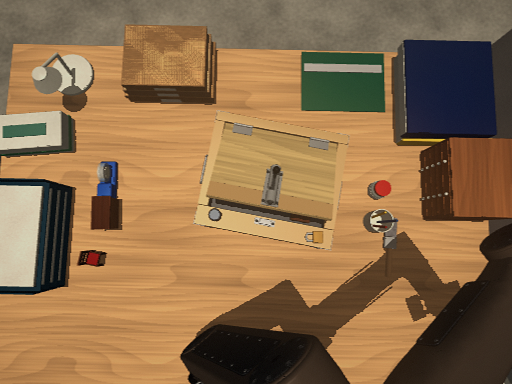

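View pics/side0.png

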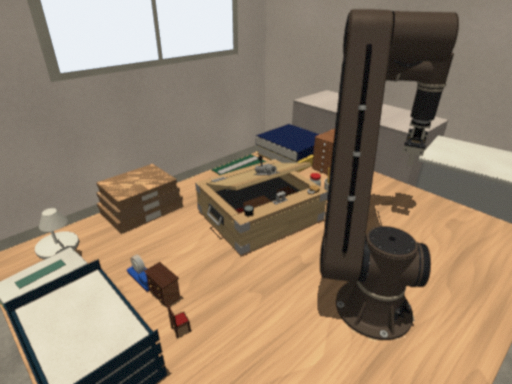

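The top view shows the case at cols 195-350, rows 112-250. The keeper is near (264,221), the knob near (275,168), and the padlock (314,237) and loupe (215,214) sit on the rail ends. The side view shows the lid partly open.

```bash
python3 - <<'E'
from h import *
im=cv2.imread("pics/top0.png");d=np.load("pics/top0.npy");P=pts("top",d)
m=np.zeros(d.shape,bool);m[105:255,185:360]=1
f=m&(abs(P[...,2]-.15)<.006)
n,l,s,_=cv2.connectedComponentsWithStats(f.astype(np.uint8))
print(s[s[:,4]>60])
r=cv2.minAreaRect(P[f][:,:2].astype(np.float32));print("frame rect",r,cv2.boxPoints(r))
yaw=np.deg2rad(r[2]);
for v,u in((215,265),(221,264),(168,275),(165,276),(185,272),(200,271),(205,250),(214,215),(237,314),(205,320),(190,220),(160,240)): print((u,v),P[v,u].round(4))
c=im[105:255,185:360];cv2.imwrite("pics/crop0.png",cv2.resize(c,None,fx=4,fy=4,interpolation=cv2.INTER_CUBIC))
E
```

```text
[[     0      0    512    384 191126]
 [   193    110    156    140   5444]]
frame rect ((0.6075963973999023, -0.08907017111778259), (0.4239881932735443, 0.36327993869781494), 80.31434631347656) [[ 0.39287916 -0.26748285]
 [ 0.7509808  -0.328602  ]
 [ 0.82231367  0.0893425 ]
 [ 0.464212    0.15046164]]
(265, 215) [ 0.4974 -0.0726  0.0841]
(264, 221) [ 0.4742 -0.0651  0.1851]
(275, 168) [ 0.6135 -0.0878  0.2871]
(276, 165) [ 0.6318 -0.0943  0.2357]
(272, 185) [ 0.5719 -0.0826  0.2519]
(271, 200) [ 0.5275 -0.0788  0.2769]
(250, 205) [ 0.5155 -0.0227  0.2435]
(215, 214) [0.4922 0.0799 0.1757]
(314, 237) [ 0.4307 -0.2151  0.166 ]
(320, 205) [ 0.5203 -0.2191  0.2369]
(220, 190) [0.5553 0.0618 0.2474]
(240, 160) [0.6515 0.0092 0.1996]
```

View pics/crop0.png

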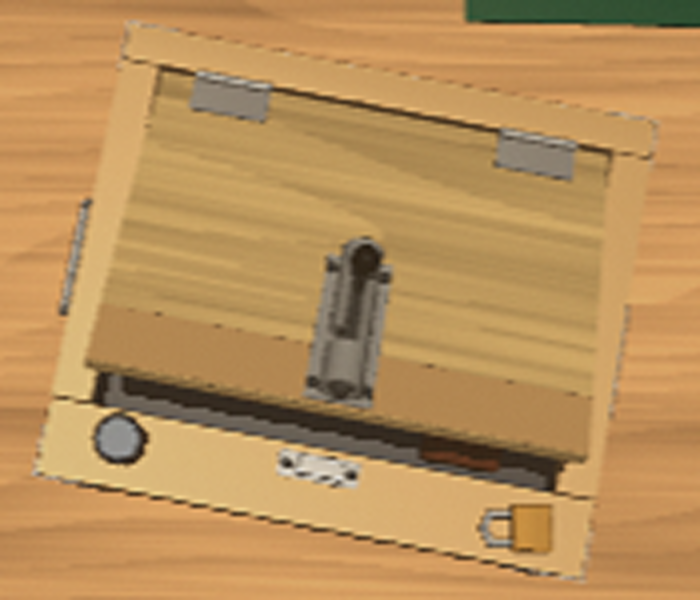

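The frame fit puts the case origin at (0.608, -0.089) with its x axis at yaw -9.7°. The keeper checks to about 1 mm. Next I work out the lid angle and the moves in tool axes.

```bash
cat >> h.py <<'E'
from scipy.spatial.transform import Rotation as Ro
C=np.array([.6076,-.0891]);ex=np.array([.9857,-.1683]);ey=np.array([.1683,.9857])
def w(x,y,z): return np.r_[C+x*ex+y*ey,z]
def c(p): q=np.asarray(p)[:2]-C; return np.round([q@ex,q@ey,p[2]],4)
def go(*tg):
    o=get_obs();R=Ro.from_euler('xyz',o["orientation"],degrees=True).as_matrix();p=o["tool_pos"]
    print("t",o["clock"],"case",c(p),"F",o["force"].round(1),"open",round(o["opening"],4),"j",o["joint_pos"].round(1))
    z=R[:2,2]; s=np.arctan2(z@ey,z@ex);print("jaw yaw in case deg",np.rad2deg(s).round(1),"down",R[:,0].round(3))
    for t in tg: t=w(*t);print("tool shift cm",(R.T@(t-p)*100).round(2));p=t
E
python3 - <<'E'
from h import *
d=np.load("pics/top0.npy");P=pts("top",d)
for v,u in((205,250),(205,320),(190,220),(168,275)):print(c(P[v,u]))
q=P[110:210,190:340].reshape(-1,3);q=q[~np.isnan(q[:,0])];cc=np.c_[(q[:,:2]-C)@ex,(q[:,:2]-C)@ey,q[:,2]]
s=cc[(abs(cc[:,1])>50e-3)&(abs(cc[:,1])<.16)&(cc[:,0]<.12)&(cc[:,0]>-.09)&(cc[:,2]>.15)]
a=np.polyfit(s[:,0],s[:,2],1);print("lid angle",np.arctan(-a[0]),"hinge z",np.polyval(a,.146))
go((-.08,.125,.38))
E
```

```text
[-0.1019  0.05    0.2435]
[-0.0642 -0.1428  0.2369]
[-0.0769  0.1399  0.2474]
[0.0056 0.0023 0.2871]
lid angle 0.4030423698666635 hinge z 0.14903977599040458
t 0.1 case [-0.2759 -0.5982  0.2257] F [-0.6  0.5  0.4] open 0.0878 j [-53.1  20.6   0.6  -0.  -70.1 -16.5]
jaw yaw in case deg 120.1 down [-0.001  0.001 -1.   ]
tool shift cm [-15.36 -53.19  52.79]
```

>>> move_arm:
  commands:
    - [[-3.84, 0, 0, 0], [-3.84, 0, 0, 0], [-3.84, 0, 0, 0], [-3.84, 0, 0, 0], [0, 0, 0, 0.131], [0, 0, 0, 0.131], [0, 0, 0, 0.131], [0, 0, 0, 0.132]]
  jaw: 0

```text
clock: 0.9
tool_pos: [0.2351, -0.6325, 0.3796]
orientation: [29.4, 89.9, 109.4]
force: [0.6, 0.2, 0.7]
opening: 0.0292
```

```bash
python3 -c "
from h import *
go((-.08,.125,.38),(-.08,.125,.28))"
```

```text
t 0.9 case [-0.2757 -0.5983  0.3796] F [0.6 0.2 0.7] open 0.0292 j [-53.1  17.8  16.1  -0.  -88.3 -46.9]
jaw yaw in case deg 89.7 down [-0.     0.001 -1.   ]
tool shift cm [ 1.000e-02 -1.918e+01  7.244e+01]
tool shift cm [10.   -0.   -0.01]
```

>>> move_arm:
  commands:
    - [[0, -1.2, 4.53, 0], [0, -1.2, 4.53, 0], [0, -1.2, 4.53, 0], [0, -1.2, 4.53, 0], [0, -1.2, 4.53, 0], [0, -1.2, 4.53, 0], [0, -1.2, 4.53, 0], [0, -1.2, 4.53, 0]]

```text
clock: 1.7
tool_pos: [0.3909, -0.2898, 0.38]
orientation: [3.6, 90.0, 83.9]
force: [0.8, 1.5, 0.3]
opening: 0.0007
```

>>> move_arm:
  commands:
    - [[0, -1.2, 4.53, 0], [0, -1.2, 4.53, 0], [0, -1.2, 4.53, 0], [0, -1.2, 4.53, 0], [0, -1.2, 4.53, 0], [0, -1.2, 4.53, 0], [0, -1.2, 4.53, 0], [0, -1.2, 4.53, 0]]

```text
clock: 2.5
tool_pos: [0.5466, 0.0514, 0.3801]
orientation: [66.9, 90.0, 147.3]
force: [0.7, -1.0, -0.1]
opening: 0.0003
```

```bash
python3 -c "
from h import *
go((-.08,.125,.38),(-.08,.125,.28))"
```

```text
t 2.5 case [-0.0838  0.1282  0.3801] F [ 0.7 -1.  -0.1] open 0.0003 j [ 2.580e+01  5.000e+00  1.000e-01 -0.000e+00 -8.510e+01 -1.255e+02]
jaw yaw in case deg 90.0 down [-0.  0. -1.]
tool shift cm [ 0.01 -0.38 -0.32]
tool shift cm [10. -0. -0.]
```

>>> move_arm:
  commands:
    - [[2.75, 0, 0, 0], [2.75, 0, 0, 0], [2.75, 0, 0, 0], [2.15, 0, 0, 0], [0.6, 0, 0, 0], [0.5, 0, 0, 0], [0.5, 0, 0, 0], [0.5, 0, 0, 0]]

```text
clock: 3.3
tool_pos: [0.5469, 0.0495, 0.2558]
orientation: [-61.0, 89.9, 19.3]
force: [-0.2, -0.0, -0.5]
opening: 0.0007
```

>>> move_arm:
  commands:
    - [[0.6, 0, 0, 0], [0.6, 0, 0, 0], [0.6, 0, 0, 0], [0.6, 0, 0, 0], [0.6, 0, 0, 0], [0.6, 0, 0, 0], [0.6, 0, 0, 0], [0.6, 0, 0, 0]]

```text
clock: 4.1
tool_pos: [0.5463, 0.0494, 0.2066]
orientation: [120.4, 90.0, -159.3]
force: [-1.5, -0.3, 2.9]
opening: 0.0006
```

>>> move_arm:
  commands:
    - [[0.6, 0, 0, 0], [0.6, 0, 0, 0], [0.6, 0, 0, 0], [0.6, 0, 0, 0], [0.6, 0, 0, 0], [0.6, 0, 0, 0], [0.6, 0, 0, 0], [0.5, 0, 0, 0]]

```text
clock: 4.9
tool_pos: [0.5463, 0.0494, 0.1595]
orientation: [107.0, 90.0, -172.7]
force: [-1.7, 0.2, 3.2]
opening: 0.0003
```

>>> move_arm:
  commands:
    - [[0.2, 0, 0, 0], [0.2, 0, 0, 0], [0.2, 0, 0, 0], [0.2, 0, 0, 0], [0.1, 0, 0, 0], [0.1, 0, 0, 0], [0, 0, 0, 0], [0, 0, 0, 0]]

```text
clock: 5.7
tool_pos: [0.5465, 0.0494, 0.1503]
orientation: [-85.8, 90.0, -5.5]
force: [-1.5, -0.5, 4.5]
opening: 0.0008
```

>>> move_arm:
  commands:
    - [[0.1, 0, 0, 0], [0.1, 0, 0, 0], [0.05, 0, 0, 0], [0, 0, 0, 0], [0, 0, 0, 0]]

```text
clock: 6.2
tool_pos: [0.5466, 0.0494, 0.1501]
orientation: [-81.5, 89.9, -1.2]
force: [-10.3, 1.6, 22.9]
opening: 0.0003
```

The tip stopped at z = 0.150 and the force rose to 23 N, so the lid is seated. I'll lift straight off and look.

>>> move_arm:
  commands:
    - [[-1, 0, 0, 0], [-3, 0, 0, 0], [-4, 0, 0, 0], [-4, 0, 0, 0], [0, 0, 4, 0], [0, 0, 4, 0], [0, 0, 4, 0], [0, 0, 0, 0]]

```text
clock: 7.0
tool_pos: [0.5675, 0.1715, 0.267]
orientation: [-23.6, 90.0, 56.9]
force: [-0.1, -0.5, -0.7]
opening: 0.0004
```

```bash
python3 - <<'E'
from h import *
im,d,P=shot("top","top1")
cv2.imwrite("pics/crop1.png",cv2.resize(im[100:260,180:360,::-1],None,fx=4,fy=4,interpolation=cv2.INTER_CUBIC))
q=P.reshape(-1,3);q=q[~np.isnan(q[:,0])];cc=np.c_[(q[:,:2]-C)@ex,(q[:,:2]-C)@ey,q[:,2]]
s=cc[(abs(cc[:,1])<.025)&(abs(cc[:,0]+.03)<.08)&(cc[:,2]>.203)&(cc[:,2]<.23)]
print(len(s),s.mean(0),s.min(0),s.max(0))
s=cc[(cc[:,1]<-.04)&(cc[:,1]>-.16)&(cc[:,0]<-.06)&(cc[:,0]>-.11)];print("lid z",np.median(s[:,2]),s[:,2].max())
go((-.02+.035,0,.26),(.015,0,.205))
E
```

```text
36 [-0.03580329  0.00051152  0.22017311] [-0.04361455 -0.00834112  0.21233049] [-0.02592475  0.00965786  0.22611898]
lid z 0.1502823300761612 0.15779246567488792
t 7.05 case [-0.0836  0.2484  0.267 ] F [-0.1 -0.2 -0.7] open 0.0004 j [  35.6   11.4   -6.6   -0.   -72.  -135.1]
jaw yaw in case deg 90.1 down [-0. -0. -1.]
tool shift cm [  0.7   -9.8  -24.86]
tool shift cm [ 5.5 -0.   0. ]
```

View pics/crop1.png

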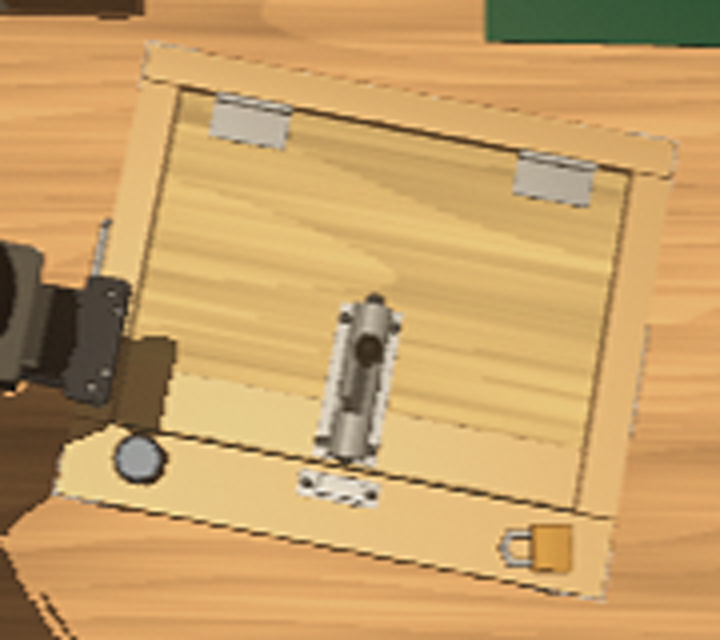

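The top view shows the lid flush, with its measured surface at z = 0.150. The ball is at crop (369,350), which is case x ≈ -0.034, y ≈ 0. The padlock and loupe are in place. Next I go behind the ball.

>>> move_arm:
  commands:
    - [[0, -1.63, -4.14, 0], [0, -1.63, -4.14, 0], [0, -1.63, -4.14, 0], [0, -1.63, -4.14, 0], [0, -1.63, -4.14, 0], [0, -1.63, -4.14, 0], [0, 0, 0, 0], [0, 0, 0, 0]]

```text
clock: 7.85
tool_pos: [0.6209, -0.0955, 0.2673]
orientation: [97.2, 90.0, 177.3]
force: [0.4, -0.4, 0.1]
opening: 0.0003
```

```bash
python3 -c "
from h import *
go((.015,0,.2),(-.014,0,.2),(-.06,0,.2))"
```

```text
t 7.85 case [ 0.0142 -0.0041  0.2673] F [ 0.4 -0.4  0.1] open 0.0003 j [   9.    14.9   -2.    -0.   -73.1 -108.9]
jaw yaw in case deg 89.8 down [-0.  0. -1.]
tool shift cm [ 6.73 -0.08  0.41]
tool shift cm [ 0.    2.9  -0.01]
tool shift cm [ 0.    4.6  -0.01]
```

>>> move_arm:
  commands:
    - [[2.5, 0, 0.2, 0], [2.5, 0, 0.2, 0], [1.7, 0, 0, 0], [0, 0.8, 0, 0], [0, 0.6, 0, 0], [0, 0.5, 0, 0], [0, 0.5, 0, 0], [0, 0.5, 0, 0]]

```text
clock: 8.65
tool_pos: [0.5936, -0.0846, 0.2019]
orientation: [-75.2, 89.9, 5.1]
force: [2.7, -0.4, 0.6]
opening: 0.0004
```

>>> move_arm:
  commands:
    - [[0, 0.5, 0, 0], [0, 0.5, 0, 0], [0, 0.5, 0, 0], [0, 0.5, 0, 0], [0, 0.5, 0, 0], [0, 0.5, 0, 0], [0, 0.5, 0, 0]]

```text
clock: 9.35
tool_pos: [0.5584, -0.0789, 0.2006]
orientation: [171.6, 90.0, -108.1]
force: [2.5, -0.1, 2.4]
opening: 0.0002
```

>>> move_arm:
  commands:
    - [[0, 0.3, 0, 0], [0, 0.2, 0, 0], [0, 0.2, 0, 0], [0, 0.1, 0, 0], [0, 0, 0, 0], [0, 0, 0, 0]]

```text
clock: 9.95
tool_pos: [0.5543, -0.0775, 0.2013]
orientation: [-81.3, 89.6, -1.0]
force: [14.3, -3.5, -4.0]
opening: 0.0007
```

```bash
python3 -c "
from h import *
go()"
```

```text
t 9.95 case [-0.0545  0.0025  0.2013] F [14.3 -3.5 -4. ] open 0.0007 j [ 1.210e+01  1.060e+01 -1.650e+01  1.000e-01 -6.250e+01 -1.118e+02]
jaw yaw in case deg 90.0 down [ 0.006 -0.    -1.   ]
```

The push ended on a hard stop with 14 N at case x = -0.0545, so the ball is at about -0.074 and the bolt is home. Next I go round to the ball's right side.

>>> move_arm:
  commands:
    - [[0, -1.5, 0, 0], [0, -1.5, 0, 0], [0, 0, -2.5, 0], [0, 0, -2.5, 0], [0, 2.3, 0, 0], [0, 2.3, 0, 0], [-0.3, 0, 0, 0], [0, 0, 0, 0]]

```text
clock: 10.75
tool_pos: [0.5261, -0.1241, 0.2038]
orientation: [83.2, 90.0, 163.6]
force: [0.3, 0.1, 0.9]
opening: 0.0003
```

```bash
python3 - <<'E'
from h import *
go((-.075,-.0475,.205))
im,d,P=shot("top","top2")
cv2.imwrite("pics/crop2.png",cv2.resize(im[130:250,210:350,::-1],None,fx=5,fy=5,interpolation=cv2.INTER_CUBIC))
E
```

```text
t 10.75 case [-0.0745 -0.0482  0.2038] F [0.3 0.1 0.9] open 0.0003 j [   7.5    8.9  -18.2   -0.   -62.9 -107.2]
jaw yaw in case deg 90.0 down [-0.001  0.    -1.   ]
tool shift cm [-0.12  0.05  0.07]
```

View pics/crop2.png

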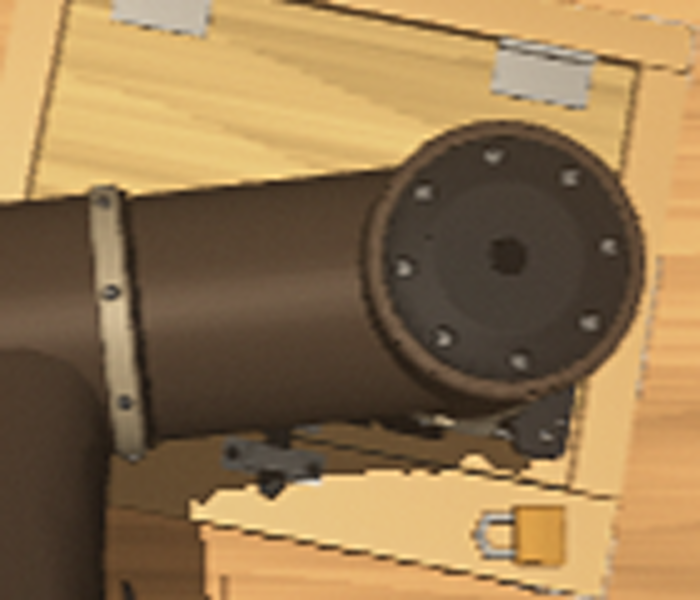

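The arm hides the knob, but the bolt's dark rod tip shows through the keeper at (270,485). I start the swing.

>>> move_arm:
  commands:
    - [[0, 0, 0.8, 0], [0, 0, 0.5, 0], [0, 0, 0.5, 0], [0, 0, 0.5, 0], [0, 0, 0.5, 0], [0, 0, 0.5, 0], [0, 0, 0.5, 0], [0, 0, 0.5, 0]]

```text
clock: 11.6
tool_pos: [0.5337, -0.0814, 0.2034]
orientation: [104.4, 90.0, -175.3]
force: [-0.7, -2.2, -1.2]
opening: 0.0004
```

>>> move_arm:
  commands:
    - [[0, 0, 0.5, 0], [0, 0, 0.5, 0], [0, 0, 0.5, 0], [0, 0, 0.4, 0], [0, 0, 0.4, 0]]

```text
clock: 12.1
tool_pos: [0.538, -0.0587, 0.2038]
orientation: [-59.7, 90.0, 20.6]
force: [-0.1, -0.8, -0.1]
opening: 0.0009
```

```bash
python3 -c "
from h import *
go((-.075,.045,.205))"
```

```text
t 12.1 case [-0.0737  0.0183  0.2038] F [-0.1 -0.8 -0.1] open 0.0009 j [  14.5    8.9  -18.2   -0.   -62.9 -114.2]
jaw yaw in case deg 90.0 down [ 0.  0. -1.]
tool shift cm [-0.12  0.13  2.67]
```

>>> move_arm:
  commands:
    - [[0, 0, 0.5, 0], [0, 0, 0.5, 0], [0, 0, 0.5, 0], [0, 0, 0.5, 0], [0, 0, 0.5, 0], [0, 0, 0, 0]]

```text
clock: 12.7
tool_pos: [0.5422, -0.0338, 0.2036]
orientation: [3.3, 90.0, 83.7]
force: [0.1, 0.4, -0.2]
opening: 0.0004
```

>>> move_arm:
  commands:
    - [[0.4, 0, 0, 0], [0.4, 0, 0, 0], [0.3, 0, 0, 0], [0.2, 0, 0, 0], [0, 0, 0, 0]]

```text
clock: 13.2
tool_pos: [0.5416, -0.0348, 0.1901]
orientation: [118.7, 89.9, -161.0]
force: [0.8, 0.3, 0.4]
opening: 0.0003
```

>>> move_arm:
  commands:
    - [[0.2, 0, 0, 0], [0.2, 0, 0, 0], [0.2, 0, 0, 0], [0, 0, 0, 0]]

```text
clock: 13.6
tool_pos: [0.5424, -0.0345, 0.1853]
orientation: [-91.9, 89.9, -11.6]
force: [-0.3, 2.1, 5.6]
opening: 0.0004
```

>>> move_arm:
  commands:
    - [[0.2, 0, 0, 0], [0.2, 0, 0, 0], [0, 0, 0, 0]]

```text
clock: 13.9
tool_pos: [0.5439, -0.0345, 0.1841]
orientation: [-86.0, 89.7, -5.6]
force: [-5.1, 2.2, 20.7]
opening: 0.0002
```

A hard stop at z ≈ 0.185 (ball top expected at 0.186) means the knob is fully down. I'll lift off straight up and check.

>>> move_arm:
  commands:
    - [[-0.5, 0, 0, 0], [-2, 0, 0, 0], [-4, 0, 0, 0], [-4, 0, 0, 0], [0, 0, 4.5, 0], [0, 0, 4.5, 0], [0, 0, 4.5, 0], [0, 0, 4.5, 0]]

```text
clock: 14.7
tool_pos: [0.5721, 0.1443, 0.2855]
orientation: [134.8, 90.0, -144.9]
force: [1.1, -0.4, 0.0]
opening: 0.0002
```

>>> move_arm:
  commands:
    - [[0, 0, 0, 0], [0, 0, 0, 0], [0, 0, 0, 0]]

```text
clock: 15.0
tool_pos: [0.572, 0.1423, 0.2853]
orientation: [137.1, 89.9, -142.6]
force: [0.3, 0.0, -0.7]
opening: 0.0002
```

```bash
python3 - <<'E'
from h import *
go()
im,d,P=shot("top","top3")
cv2.imwrite("pics/crop3.png",cv2.resize(im[100:260,180:360,::-1],None,fx=4,fy=4,interpolation=cv2.INTER_CUBIC))
q=P.reshape(-1,3);ok=~np.isnan(q[:,0])&(im.reshape(-1,3).max(1)<70);q=q[ok]
cc=np.c_[(q[:,:2]-C)@ex,(q[:,:2]-C)@ey,q[:,2]]
s=cc[(abs(cc[:,1]-.045)<.025)&(abs(cc[:,0]+.075)<.03)&(cc[:,2]<.25)&(cc[:,2]>.168)]
print("ball",len(s),s.mean(0),s.min(0),s.max(0))
q=P.reshape(-1,3);cc=np.c_[(q[:,:2]-C)@ex,(q[:,:2]-C)@ey,q[:,2]]
s=cc[(cc[:,1]<-.04)&(cc[:,1]>-.16)&(cc[:,0]<-.06)&(cc[:,0]>-.11)];print("lid z",np.median(s[:,2]))
s=cc[(abs(cc[:,1])<.012)&(cc[:,0]<-.05)&(cc[:,0]>-.17)&(cc[:,2]>.16)];print("rod x min",s.min(0),s.max(0))
E
```

```text
t 15.0 case [-0.074   0.2221  0.2853] F [ 0.3  0.  -0.7] open 0.0002 j [  33.    10.7   -5.1    0.   -74.2 -132.7]
jaw yaw in case deg 90.0 down [-0.001 -0.001 -1.   ]
ball 27 [-0.07502778  0.04377159  0.18204741] [-0.08327341  0.03628745  0.17590343] [-0.06785914  0.05201258  0.18791155]
lid z 0.1502556747519329
rod x min [-0.15577377 -0.01194673  0.1638786 ] [-0.05013034  0.01174828  0.18945988]
```

View pics/crop3.png

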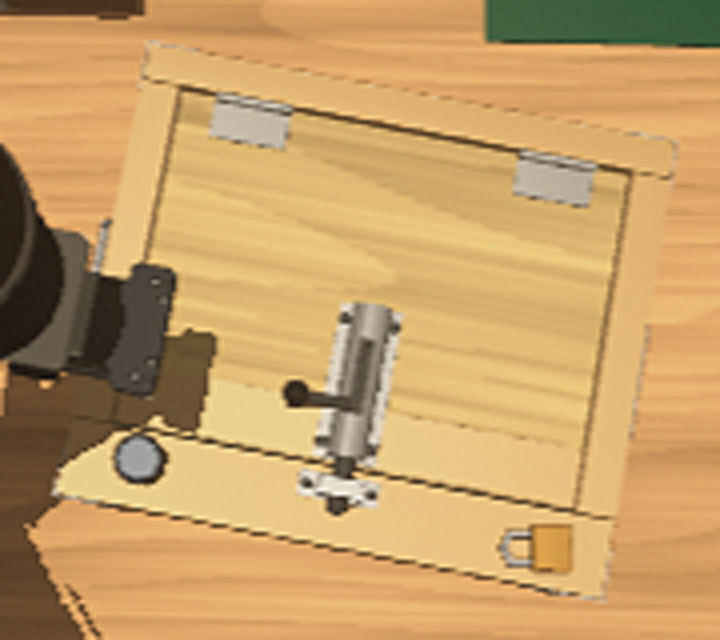

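The picture shows the lid flush, the rod through the keeper (tip at 336,505) and the ball over on the left (296,393). The ball measures case x = -0.075, y = 0.044, top at z ≈ 0.187, which matches bolt 45 mm and knob 1.4 rad. The padlock and loupe have not moved.

```bash
python3 -c "
from h import *
print(close_job())"
```

```text
the job is handed in; nothing more can be done
None
```

The case is shut and bolted, the knob is turned down into the side branch, and the job was handed in at about 15 s; no verdict was reported. I used only the closed fingertips: they pressed the lid down at about 60 mm/s, pushed the knob from behind until the bolt hit its stop, and then swung it over and pressed it down.

Final checks from the top camera and the force readings:
- **Lid:** its surface measures z = 0.150 m, flush with the frame.
- **Bolt:** the rod passes through the keeper, and the ball sits at case x = -75 mm, which is fully home.
- **Knob:** the ball is at case y = 44 mm with its top about 37 mm above the lid, which matches about 1.4 rad.
- **Other things:** the padlock and loupe have not visibly moved. I did not measure the other things again, but the arm never went near them.
- **Arm:** it was clear of everything, with contact force about 0.

No check failed or disagreed. The one gap was a picture taken just before the knob was swung, where the arm hid the knob; the final picture covers that.

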